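Put the ring tray away and hold the stone tray under the magnifier

ROBOT

A 6-joint arm with a two-finger parallel gripper is mounted at the origin on a cart in front of the work surface, level with it; the furniture and walls round the work are solid. World frame = base frame: x ahead of the robot, y to its left, z up, the work surface at z = 0. Lengths are in mm, angles in rad, forces in N, time in s.
With the tool pointing down it reaches from about 400 to 925 mm from the base axis. Payload 12.5 kg.
Tool frame: the origin (TCP) lies midway between the tips of the shut fingers; the grasp point (between the pads) lies hold_point_z behind it (hold_point_z is the distance from the TCP to the grasp point, in mm); z points along the fingers, y is the line along which they close (so a half turn about z gives the same grasp; the last joint's range is limited). The gripper opens to 95 mm and grips with 3 to 60 N. Pads are 20 mm wide; open, the fingers measure 119 mm over their backs; the gripper's body (75 mm by 180 mm) begins 59 mm behind the grasp point.
Start: joints at [1.221, 0.491, 1.559, -0, 1.092, -0.106], TCP at [150.852, 606.54, 214.661] pointing down, gripper open.
Joint ranges: [-3.1, 3.1], [-0.84, 2.19], [0.05, 2.79], [-1.13, 4.28], [0.06, 2.93], [-2.69, 2.69]. Speed limits (rad/s): [2.22, 2.22, 2.79, 3.14, 3.14, 3.14].

INTERFACE

Orientations are given as a unit quaternion [x, y, z, w].
In Python, from workcell import movep, move_linear, set_joints, let_go, gripper_close, sleep, ik, capture, camera_info, Unreachable, close_job, read_time_s, read_q, read_dq, read_joint_efforts, read_position, read_ee_rot, read_force, read_ft_torque, read_opening, hold_point_z gives the robot as it stands. The module is installed in compiled form; this text tells all that it offers. Calls block until the motion is done:
- movep(position, orientation): joint-space move of the TCP to a pose.
- move_linear(position, ori=None, velocity=150, until_force=None): straight line of the TCP; ori=None keeps the orientation; velocity is the mean speed in mm/s. With until_force (N) it stops when the force on the tool has changed by that much, and returns True; else False.
- set_joints(angles): joint-space move.
- let_go() and gripper_close(f_grip=None): open the fingers fully, or close them until they stop; f_grip is the grip in N (None keeps the last).
- sleep(seconds).
- ik(position, orientation): joint angles nearest the present ones, or None.
- capture(name): name is "scene" or "top" or "wrist"; returns the picture (400x640x3 uint8, blue, green, red); there is no depth.
- camera_info(name): a dict with "K" (3x3 intrinsics, pixels), "world_from_camera" (4x4, takes a point from camera to world coordinates); the wrist camera has in their place "T_tool_cam" (4x4, takes a point from camera to tool coordinates, whose origin is the TCP and whose axes are the flange's). Camera axes: x right, y up, looking along -z (the intrinsics and any distortion apply to the point x, -y, -z); pixel columns grow to the right and rows downward; lengths in mm; the calibration is good to about 2 mm. A picture is of the moment at which its call begins: read the wrist's pose just before it. camera_info takes no time and is no camera call.
A pose or a line that the arm cannot do raises Unreachable and nothing moves.
- close_job(): hands the job in, once; it reports no verdict.
Readings, each from a call of its own:
- read_time_s(): time.
- read_q(): joint angles.
- read_dq(): joint speeds.
- read_joint_efforts(): joint torques, N m.
- read_position(): TCP position.
- read_ee_rot(): TCP orientation.
- read_force(): force on the tool from outside, world axes, zero at the start.
- read_ft_torque(): the same for the moment, N m.
- read_opening(): finger opening in mm.
Only numpy, scipy, OpenCV 4.12 (cv2) and the standard library are available. Lean on these libraries where they do the work, as an engineer would, in place of code of your own. Each camera call takes 0.05 s, during which the arm holds its last target. There are 200 camera calls.

TASK

The ring tray was left partly out of the two-bay tray rack: slide it fully home against its stop, with the ring still lying in its pocket. Then draw the neighbouring tray with the loose round stone straight out of its slot, carry it level so that the stone never rolls out of its pocket, and hold it level with its pocket centred under the lens of the bench magnifier and the stone about 8 cm below the glass. Finish while still holding the tray there by its handle, the tray touching neither magnifier nor rack, and leave the other things on the bench where they are.

Things in the scene. Friction and masses are not known exactly. Their poses are not given: they have to be found in the camera images.
- tray_rack: low two-bay tray rack of pale wood with aluminium lip strips, 118 x 162 mm, 46 mm high, fixed; open at the top and front. Origin on the bench; -x is its open front, +x its closed back. Its bays lie side by side at rack y = -38 and +38 mm; a tray that is fully home, against the rubber stop at the back of its bay, has its pocket centre at rack x = 0 to 2 mm
- rack_slots (a point): middle of the rack at the height of its ledges, 34 mm above the bench (rack axes). The edges of a tray head run over the ledges in grooves, 2 mm free at each side and 2.5 mm in height. The lip strips over the grooves (rack x = -30 to +42 mm) keep a tray from being lifted until it is drawn about 62 mm to -x; the bare ledges reach on to rack x = -66 mm
- ring_tray_pocket (a point): ring tray: black head 60 x 54 x 6 mm with a round pocket (34 mm wide, 3 mm deep) holding a silver ring; this point is the centre of the pocket floor, 3 mm above the underside of the head. At the start the tray stands level in one bay of the rack (either one), 15 to 34 mm short of fully home. +x points from the handle to the head (into the rack), z up
- ring_tray_grip (a point): centre of the ring tray's black handle grip, 115 mm to -x of the pocket centre and 1 mm above the pocket floor; the grip is a bar 56 mm long (along x), 18 mm wide (y) and 12 mm high, with free space round it; to be gripped across its width from above. +x points along the handle to the head, z up. The tray weighs about 60 g
- stone_tray_pocket (a point): stone tray: the same kind of tray, fully home in the other bay, with a loose round stone in its pocket; this point is the centre of the pocket floor, 3 mm above the underside of the head. +x from the handle to the head, z up
- stone_tray_grip (a point): centre of the stone tray's black handle grip, the same grip as on the ring tray: 115 mm to -x of the pocket centre, 56 x 18 x 12 mm (x, y, z). +x points along the handle to the head, z up
- stone_center (a point): centre of the polished white stone sphere, 20 mm in diameter, 12 g; it rolls freely on the flat pocket floor (up to 9 mm off the pocket centre) and leaves the pocket if the tray is tipped by about 45 degrees, or less if it is jerked
- ring: silver ring, 21 x 24 x 5 mm, lying loose in the ring tray's pocket; origin at the middle of its underside
- magnifier: bench magnifier, fixed: round grey flange 52 mm wide on the bench beside the rack (its rack +y side), upright steel rod 10 mm thick and 217 mm high, near its top a black clamp and from that a thin level rod to the round lens. Origin under the rod; the lens is 130 mm out to the magnifier's +y and hangs over the rack
- lens (a point): middle of the underside of the lens glass, 185 mm above the bench; the lens is level, its dark ring 64 mm in outer diameter and 12 mm high; below it is clear space down to the rack. Its x and y axes are those of the magnifier
- flux_jar: bystander: amber jar with a black lid, 48 mm wide, 57 mm high; origin under its middle
- charcoal_block: bystander: black charcoal block, 64 x 101 x 36 mm; origin under its middle
- stone_tray: the stone tray as a whole (see its pocket point); origin on the underside of its head, under the pocket centre

How it is judged (in metres and radians):
On the way, in this order (a step that is already met when the one before it is completed fails the run):
1. the ring tray is fully home in the rack with the ring in its pocket (x of ring_tray_pocket in the frame of tray_rack between -0.004 and 0.008 m and y of ring_tray_pocket in the frame of tray_rack between -0.044 and 0.044 m and z of ring_tray_pocket in the frame of tray_rack between 0.033 and 0.041 m and angle between ring_tray_pocket's own z axis and vertical below 0.08 rad and horizontal distance between ring and ring_tray_pocket below 0.015 m), for 0.2 s.
2. the stone tray is drawn out of its slot, clear of the lip strips, with the stone in its pocket (x of stone_tray_pocket in the frame of tray_rack below -0.062 m and distance between stone_center and stone_tray_pocket below 0.017 m), for 0.1 s.
At the end, for the whole second after the job is handed in: The ring tray is home (within 4 mm) with the ring in its pocket; the fingers still hold the stone tray, at rest, level within 0.1 rad, its pocket centre within 15 mm of the lens axis, the stone in its pocket and 65 to 95 mm below the lens glass, the tray touching neither magnifier nor rack (all of step 1 and distance between stone_center and stone_tray_pocket below 0.017 m and angle between stone_tray_pocket's own z axis and vertical below 0.1 rad and horizontal distance between stone_tray_pocket and lens below 0.015 m and z of stone_center in the frame of lens between -0.095 and -0.065 m and contact force between the fingers and stone_tray above 1 N and contact force between stone_tray and magnifier below 0.05 N and contact force between stone_tray and tray_rack below 0.05 N and linear speed of stone_tray below 0.02 m/s); the arm keeps its last pose, push and grip.
It fails at once if the stone leaves its pocket (distance between stone_center and stone_tray_pocket above 0.02 m).
It fails at once if the ring leaves its pocket (horizontal distance between ring and ring_tray_pocket above 0.02 m).
It fails at once if the stone tray is tipped by more than 20 degrees (angle between stone_tray_pocket's own z axis and vertical above 0.35 rad).
It fails at once if a bystander is disturbed (distance of any of flux_jar, charcoal_block from where it was at the start of the episode above 0.03 m).
It also fails if it takes over 51 s, if anything falls off the work surface, if the arm or the gripper's body presses on something with over 40 N, if the wrist force passes 120 N, or if a joint passes its speed limit or range.

## Working session

There is one attempt and no reset: what is moved stays moved. The work goes in short steps, each a Python script; the robot and the scene stay as the last script left them, time stands still between calls to the robot, and variables do not carry over. Pictures are saved under pics/ and viewed, on a budget of 10 in all, crops included, one or two more only if the job needs it, and the job is handed in when it is done.

```bash
mkdir -p pics; python3 - <<'E'
from workcell import *
import cv2,numpy as np
np.set_printoptions(suppress=True,precision=4)
for n in("scene","top","wrist"):
    cv2.imwrite(f"pics/{n}0.png",capture(n)); print(n,camera_info(n))
print(read_time_s(),read_position(),read_ee_rot(),hold_point_z if not callable(hold_point_z) else hold_point_z(),read_opening())
E
```

```text
scene {'K': array([[499.548 ,   0.    , 317.4423],
       [  0.    , 499.548 , 201.3561],
       [  0.    ,   0.    ,   1.    ]]), 'world_from_camera': array([[   0.6842,    0.3852,   -0.6192, -278.9415],
       [  -0.7292,    0.3486,   -0.5889, -562.2148],
       [  -0.011 ,    0.8545,    0.5194,  764.8336],
       [   0.    ,    0.    ,    0.    ,    1.    ]])}
top {'K': array([[422.9994,   0.    , 316.8779],
       [  0.    , 422.9994, 195.2049],
       [  0.    ,   0.    ,   1.    ]]), 'world_from_camera': array([[  -0.0247,    0.9906,   -0.1347,  319.6644],
       [  -0.9997,   -0.0249,   -0.0001,  152.6832],
       [  -0.0035,    0.1346,    0.9909, 1231.0947],
       [   0.    ,    0.    ,    0.    ,    1.    ]])}
wrist {'K': array([[345.2698,   0.    , 311.98  ],
       [  0.    , 345.2698, 197.5346],
       [  0.    ,   0.    ,   1.    ]]), 'T_tool_cam': array([[  -0.0011,    0.9578,    0.2875,   81.8364],
       [   1.    ,    0.0011,    0.0004,    0.1016],
       [   0.0001,    0.2875,   -0.9578, -170.1871],
       [   0.    ,    0.    ,    0.    ,    1.    ]])}
0.15 [150.7889 606.3646 214.2061] [ 0.1216  0.9926 -0.0004 -0.0001] 18.8 95.07747913385667
```

View pics/top0.png

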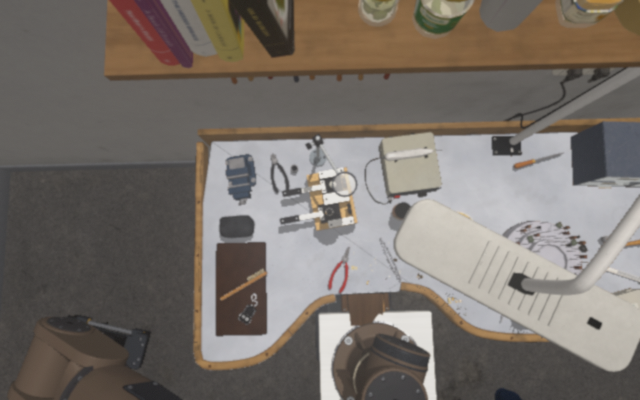

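View pics/scene0.png

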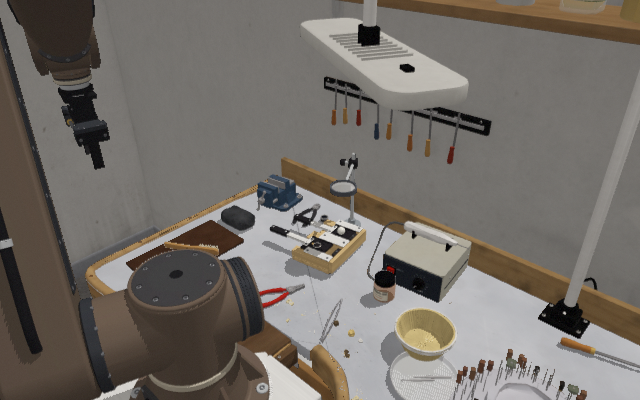

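Top view: rack near (333,202), handles pointing left (world +y). The near tray (handle at ~(293,218)) sticks out further, and the lens is at ~(345,183). I'll take a closer look with the wrist camera.

```bash
cat > h.py <<'E'
import numpy as np,cv2
from workcell import *
from scipy.spatial.transform import Rotation as R
np.set_printoptions(suppress=True,precision=2)
def cam(n,T=None):
    c=camera_info(n)
    if n=="wrist": return c["K"],T@c["T_tool_cam"]
    return c["K"],c["world_from_camera"]
def tool():
    T=np.eye(4);T[:3,:3]=R.from_quat(read_ee_rot()).as_matrix();T[:3,3]=read_position();return T
def toplane(px,z,K,W):
    d=W[:3,:3]@np.array([(px[0]-K[0,2])/K[0,0],-(px[1]-K[1,2])/K[1,1],-1])
    o=W[:3,3];return o+d*(z-o[2])/d[2]
def down(yaw): # tool z down, tool y along world direction yaw+90deg ; tool x along yaw
    x=np.array([np.cos(yaw),np.sin(yaw),0]);z=np.array([0,0,-1.]);return R.from_matrix(np.c_[x,np.cross(z,x),z]).as_quat()
def proj(p,K,W):
    q=W[:3,:3].T@(np.asarray(p)-W[:3,3]);return np.array([K[0,2]-K[0,0]*q[0]/q[2],K[1,2]+K[1,1]*q[1]/q[2]])
E
python3 - <<'E'
from h import *
K,W=cam("top")
for n,p,z in(("near handle end",(281,220),34),("near handle head end",(310,215),34),("far handle end",(283,193),34),("lens",(345,183),190),("rack mid",(333,202),40)):print(n,toplane(p,z,K,W))
print(R.from_quat(read_ee_rot()).as_matrix())
im=cv2.imread("pics/top0.png")[120:270,220:420];cv2.imwrite("pics/topc.png",cv2.resize(im,None,fx=4,fy=4,interpolation=cv2.INTER_CUBIC))
E
```

```text
near handle end [414.04 256.24  34.  ]
near handle head end [426.19 173.75  34.  ]
far handle end [491.18 249.5   34.  ]
lens [490.11  81.97 190.  ]
rack mid [460.98 107.62  40.  ]
[[-0.97  0.24 -0.  ]
 [ 0.24  0.97 -0.  ]
 [ 0.   -0.   -1.  ]]
```

View pics/topc.png

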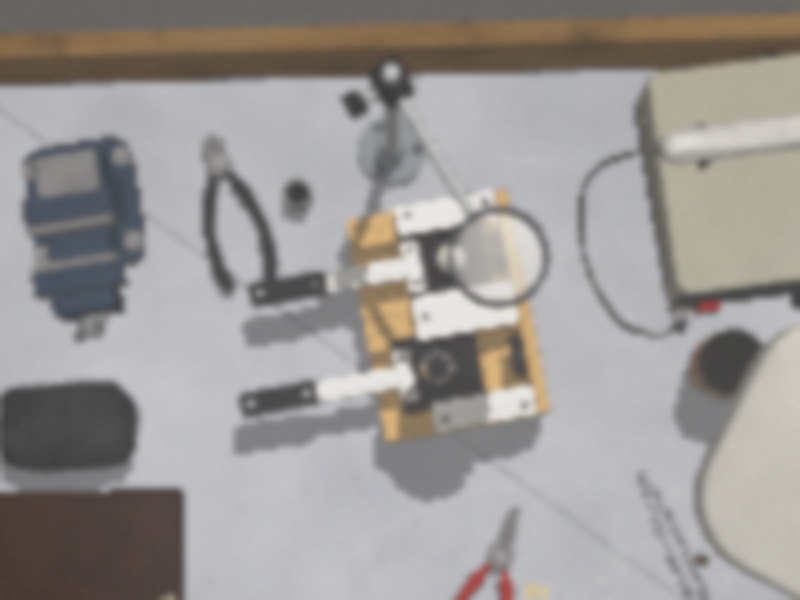

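View pics/wrist0.png

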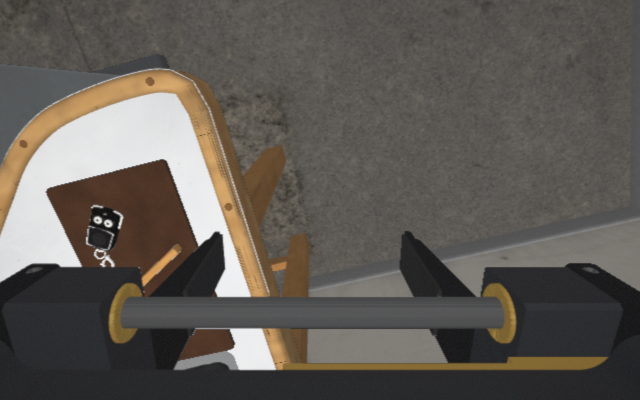

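The near bay holds the ring tray, out by roughly 20–30 mm, and the far bay holds the stone tray. The magnifier flange is at crop (390,152) and the lens at (497,255).

```bash
python3 - <<'E'
from h import *
K,W=cam("top")
P=lambda c,z:toplane((220+c[0]/4,120+c[1]/4),z,K,W)
g={}
for n,c,z in(("fl",(349,222),46),("fr",(386,440),46),("br",(550,410),46),("bl",(505,190),46),("ring",(438,368),40),("Rh0",(241,406),40),("Rh1",(316,388),40),("Sh0",(250,294),40),("Sh1",(325,280),40),("lens",(497,255),197),("flange",(390,152),3),("clamp",(390,75),215)):
    g[n]=P(c,z);print(n,g[n])
v=(g["br"]-g["fr"]+g["bl"]-g["fl"])[:2];w=(g["Sh1"]-g["Sh0"])[:2];u=(g["Rh1"]-g["Rh0"])[:2];s=(g["fl"]-g["fr"]+g["bl"]-g["br"])[:2]
for a in(v,w,u,s):print(np.degrees(np.arctan2(a[1],a[0])))
c=(g["fl"]+g["fr"]+g["br"]+g["bl"])/4;print("c",c)
psi=np.radians(-80)
# viewing pose: tool x toward rack -x
for yaw in (psi+np.pi,):
  gr=(g["Rh0"]+g["Rh1"]+g["Sh0"]+g["Sh1"])/4
  for z in(120,200,260):
    q=ik([gr[0],gr[1],z],down(yaw));print(z,q)
E
```

```text
fl [538.01 178.83  46.  ]
fr [382.62 156.31  46.  ]
br [400.73  40.96  46.  ]
bl [558.36  67.12  46.  ]
ring [432.78 118.36  40.  ]
Rh0 [409.39 257.9   40.  ]
Rh1 [420.78 204.81  40.  ]
Sh0 [488.92 250.46  40.  ]
Sh1 [497.63 196.94  40.  ]
lens [487.13  84.37 197.  ]
flange [597.86 148.25   3.  ]
clamp [598.36 147.81 215.  ]
-80.38598583458983
-80.74829127027492
-77.88996677837964
8.83935726515134
c [469.93 110.81  46.  ]
120 [ 0.33  0.45  1.94 -0.    0.74  0.16]
200 [ 0.33  0.34  1.86 -0.    0.94  0.16]
260 [ 0.33  0.28  1.78 -0.    1.09  0.16]
```

```bash
cat >> h.py <<'E'
psi=np.radians(-80.6)
def axes(psi=psi): return np.array([np.cos(psi),np.sin(psi),0]),np.array([-np.sin(psi),np.cos(psi),0])
c0=np.array([469.9,110.8,0])
E
python3 - <<'E'
from h import *
ex,ey=axes()
p=c0-95*ex;p[2]=150
q=down(psi+np.pi)
movep(p+[0,0,80],q);move_linear(p,velocity=150)
sleep(0.3)
T=tool();im=capture("wrist");np.save("T1.npy",T);cv2.imwrite("pics/w1.png",im)
print(read_time_s(),T)
K,W=cam("wrist",T)
for y in(-38,38):
  print(proj(c0-115*ex+y*ey+[0,0,44],K,W))
E
```

```text
3.0167 [[ -0.16   0.99   0.   454.56]
 [  0.99   0.16   0.   204.58]
 [  0.     0.    -1.   150.59]
 [  0.     0.     0.     1.  ]]
[265.75 172.6 ]
[358.53 172.47]
```

View pics/w1.png

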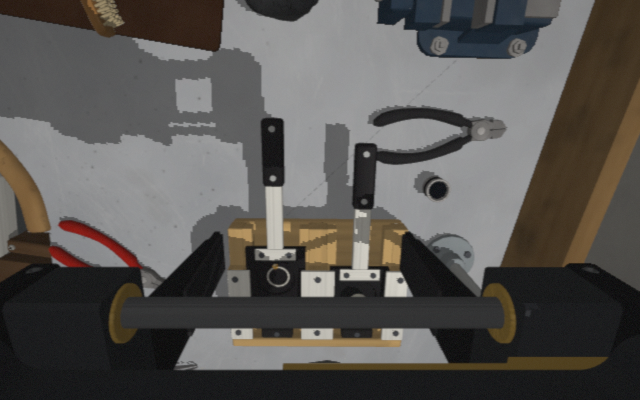

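Both handles are clear: ring grip centre ~(273,152), stone grip ~(366,176), ring in its pocket at (278,276). I'll refine these by thresholding.

```bash
python3 - <<'E'
from h import *
T=np.load("T1.npy");K,W=cam("wrist",T);im=cv2.imread("pics/w1.png").max(axis=2)
ex,ey=axes()
for n,(x0,x1,y0,y1) in dict(ring=(255,292,112,192),stone=(345,379,138,215)).items():
    m=(im[y0:y1,x0:x1]<62).astype(np.uint8)
    k,l,s,_=cv2.connectedComponentsWithStats(m);i=1+np.argmax(s[1:,4])
    ys,xs=np.nonzero(l==i);print(n,s[i])
    pts=np.array([toplane((x+x0,y+y0),43,K,W)[:2] for x,y in zip(xs,ys)],np.float32)
    (c,wh,a)=cv2.minAreaRect(pts);print(c,wh,a,pts.mean(0),"rack",(pts.mean(0)-c0[:2])@ex[:2],(pts.mean(0)-c0[:2])@ey[:2])
for n,p,z in(("ring",(278,276),40),("flR",(229,222),46),("frR",(405,222),46),("bl",(233,345),46),("br",(403,345),46)):
    w=toplane(p,z,K,W);print(n,w,(w-c0)@ex,(w-c0)@ey)
E
```

```text
ring [   6    6   23   68 1397]
(416.52752685546875, 235.13796997070312) (17.617046356201172, 54.63148498535156) 7.954726696014404 [416.56 236.14] rack -132.3697607075218 -32.151608602247
stone [   7    5   27   66 1334]
(494.6627197265625, 227.78762817382812) (19.527151107788086, 55.06908416748047) 8.188995361328125 [493.82 228.25] rack -111.96236636552806 42.78332808498703
ring [436.21 123.32  40.  ] -17.854198322086575 -31.19210304145828
flR [388.38 170.95  46.  ] -72.65873295753694 -70.59934574180778
frR [535.83 195.1   46.  ] -72.40539981056712 78.80921185635655
bl [403.9   46.87  46.  ] 52.28885852396711 -75.55236174726282
br [563.78  72.95  46.  ] 52.67347563581187 86.43980199717728
```

Measured: ring grip (416.5,235.6) on the bench, pocket about 20 mm short of home; stone grip (494.2,228). First I'll push the ring tray in by its grip. I'll also locate the small black cylinder by the stone handle, since an open finger would land near it.

```bash
cat >> h.py <<'E'
psi=np.radians(-81.0)
E
python3 - <<'E'
from h import *
ex,ey=axes(psi)
K,W=cam("top");T1=np.load("T1.npy");K1,W1=cam("wrist",T1)
from scipy.optimize import least_squares
print("cyl",least_squares(lambda p:np.r_[proj(p,K,W)-[220+297/4,120+192/4],proj(p,K1,W1)-[436,186]],[550,230,15]).x)
q=down(psi+np.pi)
p=np.array([416.5,235.6,23])
move_linear(p+[0,0,60],ori=q,velocity=150);move_linear(p,velocity=80)
gripper_close(15);print("open",read_opening(),read_position(),read_force())
s=move_linear(p+32*ex,velocity=25,until_force=7)
sleep(0.2)
d=(read_position()-p)@ex;print(s,"moved",d,read_force(),read_opening(),read_time_s())
let_go();sleep(.2)
print(read_position(),read_force())
cv2.imwrite("pics/w2.png",capture("wrist"));np.save("T2.npy",tool())
E
```

```text
cyl [573.25 220.08  -2.77]
open 17.93723462292459 [416.49 235.62  23.01] [-0.26  0.02  0.4 ]
True moved 21.974027241893257 [ 0.72 -1.45  1.2 ] 17.923594465855675 6.8667
[419.71 214.05  22.72] [0.   0.33 0.3 ]
```

View pics/w2.png

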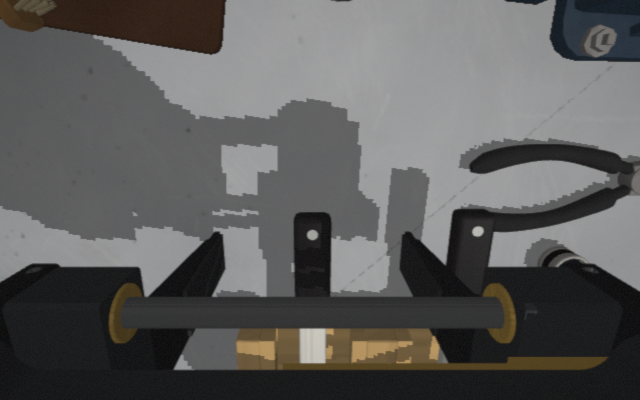

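The ring tray moved 22 mm to the stop, and the handle ends now line up (ring row 212, stone row 210). The cylinder at (573,220) is clear of the finger. Next is drawing the stone tray.

```bash
python3 - <<'E'
from h import *
ex,ey=axes(psi)
q=down(psi+np.pi)
p0=read_position();move_linear(p0+[0,0,60],velocity=100)
s=12;p=np.array([494.2,228.0,24])+s*ex
move_linear(p+[0,0,60],ori=q,velocity=100);print(move_linear(p,velocity=60,until_force=10))
gripper_close(20);print("open",read_opening(),read_position(),read_force())
p=read_position();p1=p-82*ex
print(move_linear(p1,velocity=35,until_force=15),read_force(),(read_position()-p)@ex,read_time_s())
sleep(.3)
np.save("T3.npy",tool());cv2.imwrite("pics/w3.png",np.hstack([capture("wrist")[:,150:550],cv2.resize(capture("top")[140:240,250:350],(400,400),interpolation=cv2.INTER_CUBIC)]));print(read_opening())
E
```

```text
False
open 17.57618616085095 [496.07 216.14  24.  ] [-0.22  0.56  0.53]
False [ 0.38 -0.22 -0.07] -81.9545634582583 14.925
18.225241878034765
```

View pics/w3.png

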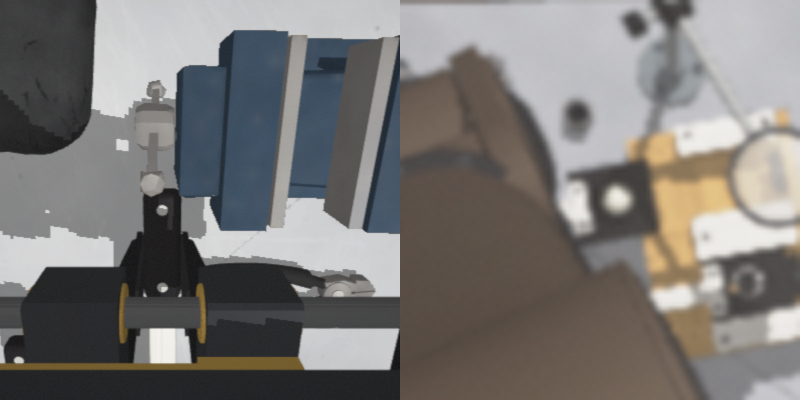

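The stone sits in its pocket at (612,200) in the right panel, the head is clear of the lips, and the ring is in its pocket at (745,282). Now lift and carry.

```bash
python3 - <<'E'
from h import *
ex,ey=axes(psi)
K,W=cam("top")
pk=toplane((250+(612-400)/4,140+198/4),45,K,W);t=read_position()
print("pocket seen",pk,"pred",t+103*ex)
move_linear(t+[0,0,58],velocity=40);print(read_force(),read_time_s())
L=np.array([487.5,84.2,0]);g=L-103*ex;g[2]=t[2]+58
move_linear(g,velocity=50);sleep(.5)
print(read_position(),read_force(),read_ft_torque(),read_opening(),read_time_s())
print(R.from_quat(read_ee_rot()).as_matrix()[:,2])
np.save("T4.npy",tool())
a=capture("top");b=capture("scene")
cv2.imwrite("pics/e.png",np.hstack([cv2.resize(a[150:230,280:360],(400,400),interpolation=cv2.INTER_CUBIC),cv2.resize(b[140:280,260:400],(400,400),interpolation=cv2.INTER_CUBIC)]))
E
```

```text
pocket seen [498.2  191.77  45.  ] pred [499.34 195.36  24.  ]
[-0.6  -0.22 -1.33] 16.925
[471.41 185.93  82.01] [ 0.46 -0.7  -0.72] [-0.02  0.06  0.04] 17.767261392731587 19.8083
[ 0.  0. -1.]
```

View pics/e.png

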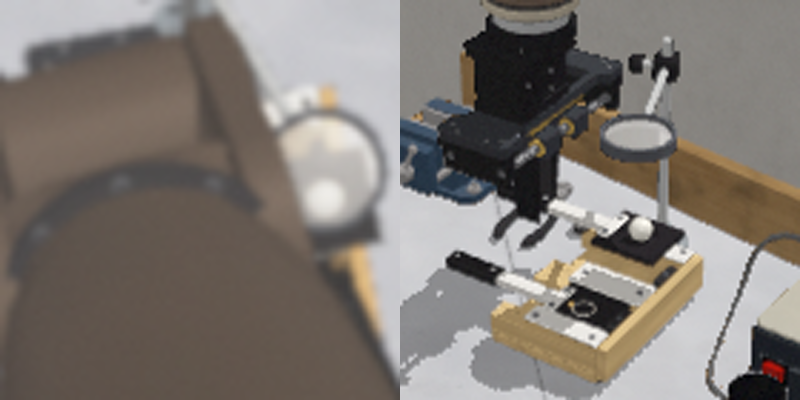

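Stone sits in its pocket under the lens, at top pixel (345,190) and scene pixel (344,220). The lens is at (346.4,183.4) and (343.3,187.3). I'll triangulate both.

```bash
python3 - <<'E'
from h import *
from scipy.optimize import least_squares
A=cam("top");B=cam("scene")
tri=lambda a,b:least_squares(lambda p:np.r_[proj(p,*A)-a,proj(p,*B)-b],[490,90,100.])
for n,a,b in(("stone",(280+325/5,150+200/5),(260+240*.35,140+229*.35)),("lens(mid ring)",(280+332/5,150+167/5),(260+238*.35,140+137*.35)),("ring",(0,0),(260+185*.35,140+308*.35))):
    if n!="ring":
        r=tri(a,b);print(n,r.x,r.cost)
    else: print(n,toplane(b,40,*B), (toplane(b,40,*B)-c0)@axes()[0])
print(toplane((280+332/5,150+167/5),193,*A),toplane((260+238*.35,140+137*.35),191,*B),toplane((280+325/5,150+200/5),105,*A),toplane((260+240*.35,140+229*.35),105,*B))
E
```

```text
stone [484.48  77.11 107.48] 0.0028938863306126237
lens(mid ring) [486.63  80.47 194.03] 0.8513379324956408
ring [439.16  98.3   40.  ] 7.312304177267465
[488.53  78.73 193.  ] [488.81  84.93 191.  ] [484.96  76.84 105.  ] [487.25  79.59 105.  ]
```

```bash
python3 - <<'E'
from workcell import *
print(read_opening(),read_position(),abs(read_dq()).max(),read_time_s())
close_job()
E
```

```text
17.480363246817973 [471.40896583 185.93429577  81.98846413] 0.0016701645219740556 19.9083
the job is handed in; nothing more can be done
```

I handed the job in at 19.9 s, with the stone tray held level under the lens. `close_job()` gives no verdict, so these are my own last checks.

- **Ring tray:** I gripped it by its handle and pushed it 22 mm until the 7 N stop triggered. Its handle end then lined up with the home stone tray's to within 2 pixels, and the ring was still in its pocket in the last picture.
- **Stone tray:** I drew it 82 mm straight out, lifted it 58 mm and carried it level under the lens. The stone was in its pocket in the last picture. The fingers still held the grip at about 17.5 mm opening, and the tool pointed straight down.
- **Position under the lens:** The stone is about 6 mm from the lens axis and 78 mm below the glass. By the arm's own pose the pocket should be within about 4 mm of the lens axis. The gap between the two can come from the stone rolling in its pocket and from calibration error. Both fit the 15 mm limit.
- **Contact:** Force readings were about 1 N, roughly the tray's weight, so nothing suggests contact with the rack or magnifier. I did not compare the flux jar and charcoal block before and after, but the arm met no unexpected force.

One disagreement: the ring tray's final rack x came out at about 4.6 mm, where home is 0 to 2 mm. The stone tray, known to be home, also read about 3 mm, so I took most of this as an offset in my rack origin.

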